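# Load the dowelling jigs and the dowel feeder

## Task

Load the dowelling set-up on the saw's wing: lay each of the three wooden blanks flat and fully down in the nest that is made to its size, and drop the dowel through the funnel so that it stands in the feeder's well. Leave the glue bottle and the long thin strip where they are.

Things in the scene. Friction and masses are not known exactly. Their poses are not given: they have to be found in the camera images.
- long_blank_foot (a point): The long blank, a narrow dark grey weathered offcut, 110 x 31 x 22 mm, loose, lying flat, about 50 g; take it across its 31 mm width. This point is the centre of its underside; x along its length, z up through its 22 mm thickness. It may go into its nest either way round.
- stout_blank_foot (a point): The stout blank, a broad light brown offcut, 59 x 45 x 24 mm, loose, lying flat, about 42 g; take it across its 45 mm width. This point is the centre of its underside; x along its length, z up through its 24 mm thickness. It may go into its nest either way round.
- small_blank_foot (a point): The small blank, a little grey-brown offcut, 51 x 25 x 24 mm, loose, lying flat, about 22 g; take it across its 25 mm width. This point is the centre of its underside; x along its length, z up through its 24 mm thickness. It may go into its nest either way round.
- dowel: The dowel: pale wooden pin, 12 mm in diameter, 50 mm long, chamfered ends, loose, standing on end on the near part of the wing, about 14 g. Origin: centre of its lower end, z up along its axis. A jig may stand 25 mm to its left: let the fingers close roughly along +x (up to 15 degrees left of it).
- long_nest_floor (a point): Fixed jig for the long blank: 9 mm ply base 171 x 81 mm, cavity 122 x 43 mm inside wooden fences 12 mm high, bevelled inward (5 mm wider per side on top, guides the blank home), finger gap 46 mm in each long fence. Dark bush block, 1 bush, at its +x end, top 37 mm above the bench. Point: centre of the cavity floor, 9 mm above the bench; x along its length to the bush block, z up.
- stout_nest_floor (a point): Fixed jig for the stout blank: 9 mm ply base 120 x 95 mm, cavity 71 x 57 mm inside wooden fences 12 mm high, bevelled inward (5 mm wider per side on top, guides the blank home), finger gap 38 mm in each long fence. Dark bush block, 2 bushes, at its +x end, top 37 mm above the bench. Point: centre of the cavity floor, 9 mm above the bench; x along its length to the bush block, z up.
- small_nest_floor (a point): Fixed jig for the small blank: 9 mm ply base 112 x 75 mm, cavity 63 x 37 mm inside wooden fences 12 mm high, bevelled inward (5 mm wider per side on top, guides the blank home), finger gap 36 mm in each long fence. Dark bush block, 1 bush, at its +x end, top 37 mm above the bench. Point: centre of the cavity floor, 9 mm above the bench; x along its length to the bush block, z up.
- feeder_well (a point): Fixed dowel feeder: dark wooden block 60 x 60 mm, top 50 mm above the bench, on a 104 x 74 mm ply foot; on it an aluminium funnel, mouth 52 mm wide, rim 87 mm above the bench, narrowing to a well 21 mm wide, 38 mm deep. Point: centre of the well's floor, 12 mm above the bench, z up. A dowel let go upright in the funnel drops in and stands with its top 25 mm below the rim.
- glue_bottle: Bystander: yellow glue bottle with a black cap, 50 mm wide, 106 mm high, standing loose on the far part of the wing. Origin: centre of its underside. Leave it alone.
- strip: Bystander: thin red-brown hardwood strip, 306 x 14 mm and 18 mm high, lying loose on the far part of the wing. Origin: centre of its underside. Leave it alone.
Not all that is in view belongs to the job. Leave any orange look-alike of the part that bears long_blank_foot alone.

How it is judged:
At the end, for the whole second after the job is handed in: Each blank lies on the floor of its own nest (3 mm in height, 10 mm from centre along and across, 0.3 rad from the nest's length, either way round); the dowel stands in the well (9 mm from its axis, 5 mm from its floor, tilt under 0.3 rad); all four at rest; bystanders not moved over 15 mm (x of long_blank_foot in the frame of long_nest_floor between -0.01 and 0.01 m and y of long_blank_foot in the frame of long_nest_floor between -0.01 and 0.01 m and z of long_blank_foot in the frame of long_nest_floor between -0.003 and 0.003 m and angle between the x axis of long_blank_foot and the x axis of long_nest_floor, either way round below 0.3 rad and angle between each of long_blank_foot, stout_blank_foot, small_blank_foot's own z axis and vertical below 0.08 rad and linear speed of each of long_blank, stout_blank, small_blank, dowel below 0.02 m/s and x of stout_blank_foot in the frame of stout_nest_floor between -0.01 and 0.01 m and y of stout_blank_foot in the frame of stout_nest_floor between -0.01 and 0.01 m and z of stout_blank_foot in the frame of stout_nest_floor between -0.003 and 0.003 m and angle between the x axis of stout_blank_foot and the x axis of stout_nest_floor, either way round below 0.3 rad and x of small_blank_foot in the frame of small_nest_floor between -0.01 and 0.01 m and y of small_blank_foot in the frame of small_nest_floor between -0.01 and 0.01 m and z of small_blank_foot in the frame of small_nest_floor between -0.003 and 0.003 m and angle between the x axis of small_blank_foot and the x axis of small_nest_floor, either way round below 0.3 rad and horizontal distance between dowel and feeder_well below 0.009 m and z of dowel in the frame of feeder_well below 0.005 m and angle between dowel's own z axis and vertical below 0.3 rad); the robot touches nothing.
It fails at once if the glue bottle is pushed (over 15 mm) or tipped (distance of glue_bottle from where it was at the start of the episode above 0.015 m or angle between glue_bottle's own z axis and vertical above 0.3 rad).
It fails at once if the thin strip is pushed by more than 15 mm (distance of strip from where it was at the start of the episode above 0.015 m).
It also fails if it takes over 109 s, if anything falls off the work surface, if the arm or the gripper's body presses on something with over 40 N, if the wrist force passes 120 N, or if a joint passes its speed limit or range.

## Robot

A 6-joint arm with a two-finger parallel gripper is mounted at the origin on the work surface; the furniture and walls round the work are solid. World frame = base frame: x ahead of the robot, y to its left, z up, the work surface at z = 0. Lengths are in m, angles in rad, forces in N, time in s.
With the tool pointing down it reaches from about 0.25 to 0.8 m from the base axis. Payload 8.5 kg.
Tool frame: the origin (TCP) lies midway between the tips of the shut fingers; the grasp point (between the pads) lies bot.grasp_offset behind it (bot.grasp_offset is the distance from the TCP to the grasp point, in m); z points along the fingers, y is the line along which they close (so a half turn about z gives the same grasp; the last joint's range is limited). The gripper opens to 85 mm and grips with 20 to 120 N. Pads are 22 mm wide; open, the fingers measure 114 mm over their backs; the gripper's body (76 mm by 85 mm) begins 54 mm behind the grasp point. The pads swing forward as they close: fully open they stand 13 mm farther back than shut.
Start: joints at [-1.208, 0.238, -0.013, 1.319, 0, 1.571], TCP at [0.186, -0.491, 0.231] pointing down, gripper open.
Joint ranges: [-2.66, 2.66], [-1.03, 1.9], [-1.14, 1.46], [-1.82, 2.27], [-1.45, 1.34], [-3.14, 3.14]. Speed limits (rad/s): [2.22, 2.22, 2.79, 3.14, 3.14, 3.14].

## Interface

Orientations are given as a unit quaternion [x, y, z, w].
In Python, from cell import telemetry, eyes, job, bot gives the robot as it stands.
- The arm moves only by the shell command python3 -m jog 'ROWS' [OPENING] [FORCE]. ROWS is JSON, a list of rows, each a list of 6 numbers: the shift along the tool's x, y, z in cm, then the turn, a rotation vector about the tool's x, y, z in rad. A call has 1 to 5 rows; each row shifts and turns the commanded pose from where the row before left it, along the tool's axes as they then stand; what a row does not reach is not made up. A row lasts 1/12 s, in which the tool goes at most 41.7 mm and 7.16 degrees, less where a joint would pass 70% of its speed; a pose out of reach is approached as far as the arm can. A call is refused whole if a number of a shift passes 4.17 or a number of a turn 0.125, either way. A call with a gripper value outside its range is refused whole. OPENING is the finger opening in cm, from 0 to 8.54, set as the call begins (- or left out, the last holds). The fingers move at their own pace and stop on an object; FORCE is the grip in N (left out, the last holds). Time passes only in rows, so rows that do not move let the fingers close. It gives the time, the measured TCP pose, the force, the opening and the grip force at its end, in the units of the state.
- telemetry.get_state(): the state, without advancing time (a new reading comes with each control period).
- eyes.grab_frame(name): name is "side" or "top"; returns (picture, depth): 420x560x3 uint8, red, green, blue; 420x560 float32, m along the optical axis (not along the pixel's ray), 0 where there is no reading.
- eyes.calibration(name): a dict with "camera_matrix" (3x3 intrinsics, pixels), "rvec" (rotation vector, rad) and "tvec" (3), from world to camera coordinates, as OpenCV has them. Camera axes: x right, y down, z forward; pixel columns grow to the right and rows downward; lengths in m; the calibration is good to about 2 mm. A picture is of the moment at which its call begins. calibration takes no time and is no camera call.
- job.finish_job(): hands the job in; it is judged then, once.
The state is a dict: "clock": time; "joint_positions": joint angles; "qvel": joint speeds; "tau": joint torques, N m; "position": TCP position; "orientation": TCP orientation; "contact_force": force on the tool from outside, world axes, zero at the start; "moment": the same for the moment, N m; "grip_width": finger opening in m; "grip_force": force on a finger pad.
Only numpy, scipy, OpenCV 4.12 (cv2) and the standard library are available. Lean on these libraries where they do the work, as an engineer would, in place of code of your own. Each camera call takes 0.05 s, during which the arm holds its last target. There are 200 camera calls.

## Working session

There is one attempt and no reset: what is moved stays moved. The work goes in short steps, Python scripts to look and compute and a shell command to move; the robot and the scene stay as the last step left them, time stands still between calls to the robot, and variables do not carry over. Pictures are saved under pics/ and viewed, at most 14 in all, crops included, and the job is handed in when it is done.

```bash
ls; mkdir -p pics; python3 - <<'E'
from cell import telemetry, eyes, job, bot
import cv2,numpy as np
for n in("top","side"):
    p,d=eyes.grab_frame(n); np.savez(f"{n}0.npz",p=p,d=d); cv2.imwrite(f"pics/{n}0.png",p[:,:,::-1])
    c=eyes.calibration(n); R=cv2.Rodrigues(np.array(c["rvec"],float))[0]; print(n,c["camera_matrix"],-R.T@np.array(c["tvec"]).ravel(),R[2])
print(telemetry.get_state(),bot.grasp_offset)
E
```

```text
pics
top [[530.84748783   0.         287.4476274 ]
 [  0.         530.84748783 211.95561139]
 [  0.           0.           1.        ]] [ 0.08134558 -0.05501216  1.68598468] [ 0.24790605 -0.00305533 -0.96877926]
side [[388.27184279   0.         282.71635028]
 [  0.         388.27184279 202.31533928]
 [  0.           0.           1.        ]] [ 0.56967451 -1.19594639  0.81936934] [-0.03872977  0.81934472 -0.57199147]
{'clock': 0.1, 'joint_positions': array([-1.20800049e+00,  2.38750762e-01, -1.41662733e-02,  1.31921514e+00,
       -2.27692152e-05,  1.57077355e+00]), 'qvel': array([-0.00088464,  0.00032978, -0.00027249, -0.00313835, -0.00138468,
       -0.00017759]), 'tau': array([ 1.09888977e-03, -5.39719498e+01,  3.46998596e+01,  1.33997286e-02,
       -5.59041428e-05, -1.65081747e-05]), 'position': array([ 0.18617631, -0.49047597,  0.23072763]), 'orientation': array([ 9.83590187e-01,  1.80415902e-01, -1.31687115e-04, -6.54913294e-04]), 'contact_force': array([ 0.88646538,  0.5163061 , -0.71668141]), 'moment': array([-0.06867137,  0.0059534 ,  0.01064727]), 'grip_force': 0.0, 'grip_width': 0.08548136846421772} 0.0187
```

View pics/top0.png

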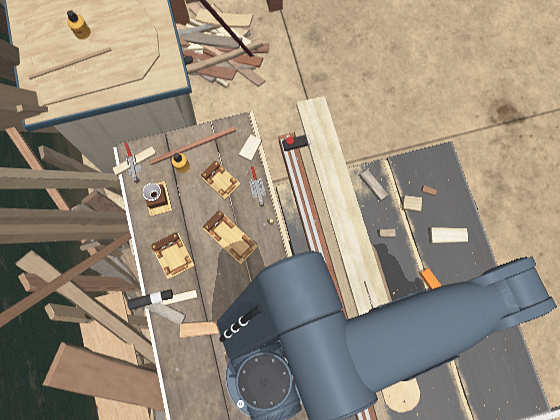

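View pics/side0.png

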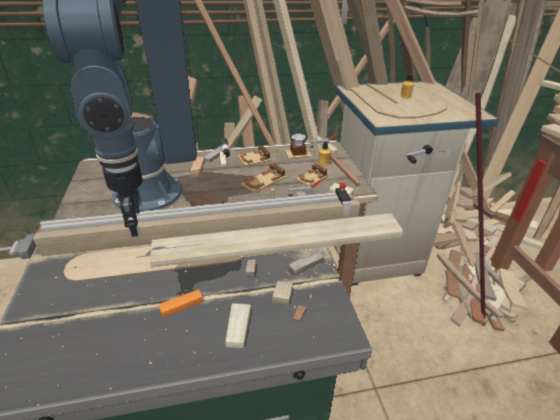

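The top view shows the jigs on the left wing at (170,255), (230,235), (220,178) and the funnel at (152,195). Blank candidates on the right are at (372,182), (412,203), (387,232), (428,190), (449,235), and the orange look-alike is at (430,278). I'll enlarge the top view for a closer look.

```bash
cat > h.py <<'E'
import numpy as np,cv2
from cell import eyes,telemetry,bot
from scipy.spatial.transform import Rotation as Ro
def cal(n):
    c=eyes.calibration(n); return np.array(c["camera_matrix"],float),cv2.Rodrigues(np.array(c["rvec"],float))[0],np.array(c["tvec"],float).ravel()
def ray(n,uv,z):
    K,R,t=cal(n); uv=np.atleast_2d(uv).astype(float); C=-R.T@t
    d=np.c_[uv,np.ones(len(uv))]@np.linalg.inv(K).T@R; return C+d*((z-C[2])/d[:,2])[:,None]
def cloud(n,d):
    K,R,t=cal(n); v,u=np.mgrid[:d.shape[0],:d.shape[1]]
    P=np.stack([(u-K[0,2])/K[0,0]*d,(v-K[1,2])/K[1,1]*d,d],-1); return (P-t)@R
E
python3 - <<'E'
import cv2,numpy as np
from h import *
d=np.load("top0.npz"); p=d["p"][:,:,::-1]; s=np.load("side0.npz"); q=s["p"][:,:,::-1]
cv2.imwrite("pics/c1.png",cv2.resize(p[115:290,110:300],None,fx=3.4,fy=3.4,interpolation=cv2.INTER_CUBIC))
a=cv2.resize(p[150:300,350:480],(520,600),interpolation=cv2.INTER_CUBIC)
cv2.imwrite("pics/c2.png",a)
W=cloud("top",d["d"])
for u,v in [(372,182),(412,203),(387,232),(428,190),(449,235),(430,278),(270,220),(395,160),(400,215),(470,200),(345,200),(310,180),(295,190),(230,235),(200,200),(152,195),(180,160),(255,185),(289,140)]:
    print((u,v),W[v,u].round(3))
E
```

```text
(372, 182) [ 0.608 -0.337  0.027]
(412, 203) [ 0.537 -0.464  0.027]
(387, 232) [ 0.44  -0.378  0.029]
(428, 190) [ 0.588 -0.525  0.004]
(449, 235) [ 0.432 -0.578  0.022]
(430, 278) [ 0.294 -0.507  0.026]
(270, 220) [ 0.473 -0.005  0.054]
(395, 160) [ 0.694 -0.422  0.001]
(400, 215) [ 0.503 -0.428  0.003]
(470, 200) [ 0.554 -0.662  0.004]
(345, 200) [ 0.547 -0.247  0.025]
(310, 180) [ 0.6   -0.132  0.071]
(295, 190) [ 0.565 -0.084  0.076]
(230, 235) [0.432 0.124 0.015]
(200, 200) [0.552 0.227 0.004]
(152, 195) [0.559 0.377 0.037]
(180, 160) [0.663 0.284 0.081]
(255, 185) [0.594 0.045 0.037]
(289, 140) [ 0.716 -0.065  0.12 ]
```

View pics/c1.png

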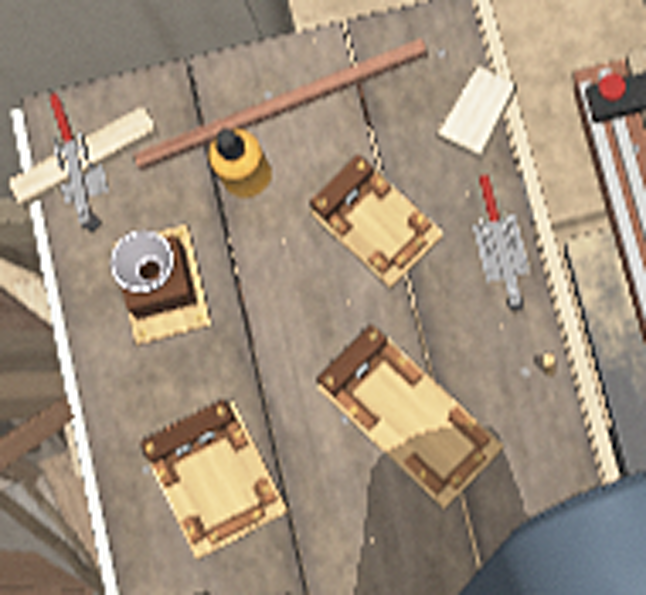

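View pics/c2.png

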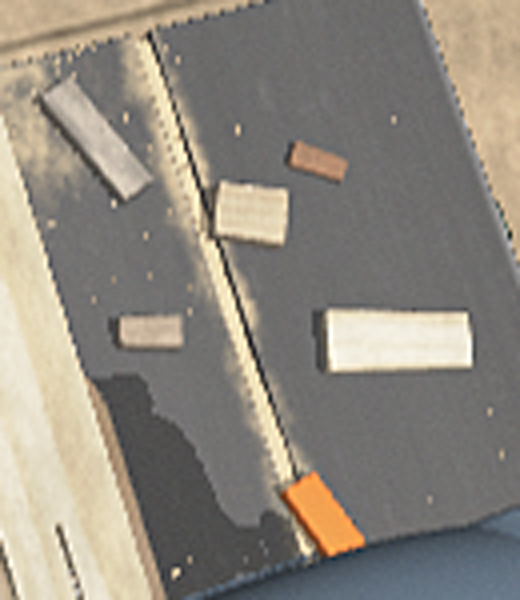

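Long blank candidates: the grey piece at (372,182), the white plank at (449,235) and the orange piece at (430,278). The narrow dark grey weathered one is (372,182). For the stout blank, (412,203) is broad and light brown. For the small blank, (387,232) is little and grey-brown, while (428,190) is a reddish flat chip. The dowel stands at (270,220) with its top about 50 mm up. The crop confirms all of these.

The nests are long (231,234), small (220,178) and stout (171,253), with the bush blocks at their upper-left ends.

```bash
cat >> h.py <<'E'
def rect(P):
    (c,(w,h),a)=cv2.minAreaRect((np.asarray(P)[:,:2]*1000).astype(np.float32))
    if w<h: w,h,a=h,w,a+90
    return np.round([c[0],c[1],w,h,(a+90)%180-90],1)
def comp(m,u,v):
    n,l=cv2.connectedComponents(m.astype(np.uint8)); return l==l[v,u]
E
python3 - <<'E'
from h import *
d=np.load("top0.npz"); p=d["p"]; W=cloud("top",d["d"]); s=np.load("side0.npz"); WS=cloud("side",s["d"])
for nm,(u,v),h in [("long",(372,182),.022),("stout",(412,203),.024),("small",(387,232),.024)]:
    m=comp(W[...,2]>.016,u,v); y,x=np.nonzero(m); print(nm,m.sum(),rect(ray("top",np.c_[x,y],h)),np.median(W[m][:,2]).round(3))
    c=ray("top",(u,v),h)[0]; 
    m=(np.hypot(WS[...,0]-c[0],WS[...,1]-c[1])<.09)&(WS[...,2]>.018); P=WS[m]
    n,l,st,ce=cv2.connectedComponentsWithStats(m.astype(np.uint8))
    for i in range(1,n):
        if st[i,4]>30: print("  side",st[i,4],rect(ray("side",np.argwhere(l==i)[:,::-1],h)))
hsv=cv2.cvtColor(p,cv2.COLOR_RGB2HSV)
for nm,(u,v),b in [("longN",(231,234),18),("smallN",(222,180),15),("stoutN",(172,256),15),("feeder",(158,209),20)]:
    box=np.zeros(p.shape[:2],bool); box[v-40:v+40,u-40:u+40]=1
    m=comp(box&(hsv[...,1]>85),u,v); y,x=np.nonzero(m)
    Q=W[m]; print(nm,m.sum(),"ray9",rect(ray("top",np.c_[x,y],.009)),"depth",rect(Q[Q[:,2]<.03]))
    k=Q[:,2]>.032; print("   block",rect(Q[k]) if k.sum()>5 else 0)
m=comp(W[...,2]>.03,270,220); y,x=np.nonzero(m); print("dowel",m.sum(),ray("top",np.c_[x,y],.05).mean(0),np.c_[x,y].mean(0), W[m].mean(0))
K,R,t=cal("side")
m=(np.hypot(WS[...,0]-.473,WS[...,1]+.005)<.03)&(WS[...,2]>.025)&(WS[...,2]<.06);print("dowel side",m.sum(),WS[m].mean(0) if m.any() else 0)
b=(np.hypot(W[...,0]-.559,W[...,1]-.377)<.09)&(W[...,2]>.065)&(W[...,2]<.11); y,x=np.nonzero(b); print("rim",b.sum(),rect(ray("top",np.c_[x,y],.087)))
b=(np.abs(WS[...,0]-.55)<.09)&(np.abs(WS[...,1]-.36)<.09)&(WS[...,2]>.07); y,x=np.nonzero(b); print("rim side",b.sum(),rect(ray("side",np.c_[x,y],.087)))
E
```

```text
long 298 [ 602.6 -342.8  110.7   32.7   36.4] 0.023
  side 200 [ 588.5 -264.   125.6   33.7   17.5]
  side 254 [ 602.6 -348.3  110.2   31.5   36.9]
stout 247 [ 538.8 -465.    59.1   47.2   83.5] 0.025
  side 271 [ 539.5 -471.6   62.    43.9   80.3]
small 114 [ 441.1 -379.5   51.5   26.2  -89.9] 0.025
  side 248 [ 423.1 -307.5  127.5   40.    13.7]
  side 107 [ 441.1 -386.7   52.9   24.4   88.8]
longN 1277 ray9 [431.1 123.6 175.4  88.9  46. ] depth [466.8 146.7 274.3 122.1  30.4]
   block [302.5  41.4 472.8  96.6  35.1]
smallN 751 ray9 [621.7 165.7 119.1  75.2  46.7] depth [618.  161.2 111.6  74.5  46.4]
   block [368.6  88.3 638.7  66.1  20.6]
stoutN 1034 ray9 [368.9 307.2 127.2  94.6  29.1] depth [361.4 304.2 110.2  96.7  29.9]
   block [230.4 165.2 522.1 101.3  44.9]
feeder 419 ray9 [556.  367.7 105.6  74.5  15.6] depth [556.3 368.5 103.8  75.6  15.3]
   block [315.8 177.5 655.8  77.   38.1]
dowel 12 [ 0.4719281 -0.0081096  0.05     ] [271.  220.5] [ 0.47171078 -0.0081364   0.0508829 ]
dowel side 19 [ 0.4736948  -0.01308872  0.03859876]
rim 176 [557.5 368.   56.8  52.4 -89.9]
rim side 73 [557.6 350.6  69.8  53.2 -84.4]
```

```bash
python3 - <<'E'
from h import *
p=np.load("top0.npz")["p"][:,:,::-1].copy(); K,R,t=cal("top"); T=[]
for c,a,z in [((.429,.124),46,.009),((.618,.163),46.5,.009),((.365,.306),29.5,.009),((.557,.368),15.5,.009)]:
    a=np.radians(a); X,Y=np.meshgrid((np.arange(400)-200)*.0005,(150-np.arange(300))*.0005)
    P=np.stack([c[0]+X*np.cos(a)-Y*np.sin(a),c[1]+X*np.sin(a)+Y*np.cos(a),0*X+z],-1)@R.T+t
    q=P@K.T; q=(q[...,:2]/q[...,2:]).astype(np.float32)
    w=cv2.remap(p,q[...,0],q[...,1],cv2.INTER_CUBIC)
    for i in range(0,400,20): cv2.line(w,(i,0),(i,12 if i%100==0 else 5),(0,255,0),1)
    for i in range(10,300,20): cv2.line(w,(0,i),(12 if (i-50)%100==0 else 5,i),(0,255,0),1)
    T.append(w)
cv2.imwrite("pics/n.png",np.vstack([np.hstack(T[:2]),np.hstack(T[2:])]))
E
```

```text
(no output)
```

View pics/n.png

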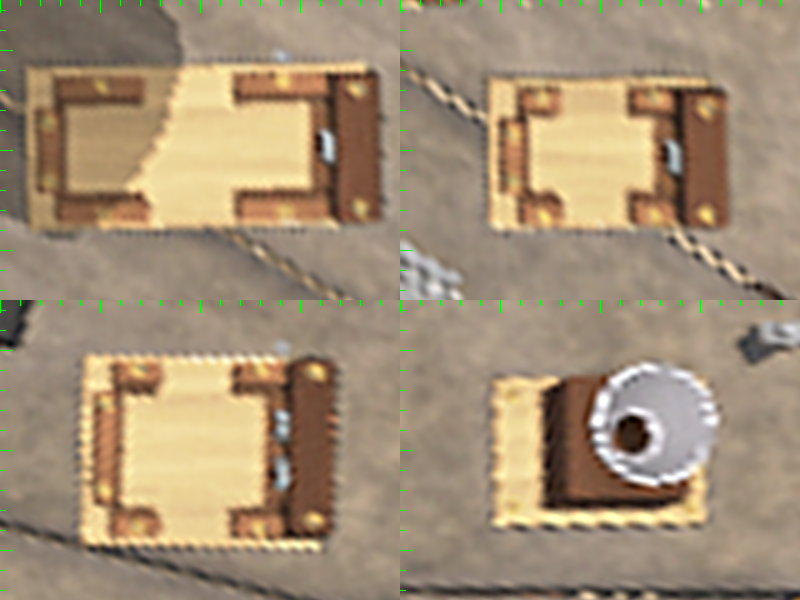

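Nest floors, reading the cavity edges off the rectified tiles (yaw is the length axis):

| Part | x | y | Yaw |
|---|---|---|---|
| Long nest | .4236 | .1209 | 46° |
| Small nest | .616 | .158 | 46.5° |
| Stout nest | .362 | .303 | 29.5° |
| Funnel | .557 | .368 | – |

I'll start with the stout blank.

```bash
cat > go.py <<'E'
# go.py x y z [yaw_deg of closing line]: remaining shift in tool axes (cm), turn about tool axes (rad)
import sys; from h import *
s=telemetry.get_state(); p=np.array(s["position"]); R=Ro.from_quat(s["orientation"]).as_matrix()
a=[float(v) for v in sys.argv[1:]]; yaw=np.degrees(np.arctan2(R[1,1],R[0,1]))
yt=np.radians(a[3]) if len(a)>3 else np.radians(yaw)
T=np.c_[[-np.sin(yt),np.cos(yt),0],[np.cos(yt),np.sin(yt),0],[0,0,-1]]
print("t %.2f pos"%s["clock"],p.round(4),"yaw %.1f j1 %.2f j6 %.2f"%(yaw,s["joint_positions"][0],s["joint_positions"][5]),"w %.4f gf %.1f F"%(s["grip_width"],s["grip_force"]),s["contact_force"].round(1))
d=np.array(a[:3])-p
print(" turn now",Ro.from_matrix(R.T@T).as_rotvec().round(3)," shift cm in present axes",(R.T@d*100).round(2)," shift cm at target yaw",(T.T@d*100).round(2))
E
python3 -m jog '[[0,0,0,0,0,-0.12],[0,0,0,0,0,-0.12],[0,0,0,0,0,-0.12],[0,0,0,0,0,-0.12],[0,0,0,0,0,-0.12]]' 8.5 40
python3 -m jog '[[0,0,0,0,0,-0.12],[0,0,0,0,0,-0.12],[0,0,0,0,0,-0.12],[0,0,0,0,0,-0.107],[0,0,0,0,0,0]]'
python3 go.py .539 -.467 .1 -8
```

```text
clock: 0.52
position: [0.1862, -0.4906, 0.2309]
orientation: [0.885, 0.466, 0.0, -0.0]
contact_force: [0.8, -0.1, 0.4]
grip_width: 0.0852
grip_force: 0.0
clock: 0.93
position: [0.1862, -0.4906, 0.2309]
orientation: [0.754, 0.657, 0.0, -0.0]
contact_force: [-0.4, -0.0, 1.3]
grip_width: 0.0848
grip_force: 0.0
t 0.93 pos [ 0.1862 -0.4906  0.2309] yaw -7.8 j1 -1.21 j6 0.50 w 0.0848 gf 0.0 F [-0.4 -0.   1.3]
 turn now [-0.    -0.001  0.003]  shift cm in present axes [ 7.12 34.63 13.09]  shift cm at target yaw [ 7.25 34.6  13.09]
```

```bash

python3 -m jog '[[0.8,3.85,0,0,0,0],[0.8,3.85,0,0,0,0],[0.8,3.85,0,0,0,0],[0.8,3.85,0,0,0,0],[0.8,3.85,0,0,0,0]]' >/dev/null
python3 -m jog '[[0.8,3.85,0,0,0,0],[0.8,3.85,0,0,0,0],[0.8,3.85,2,0,0,0],[0.8,3.85,3,0,0,0],[0,0,4,0,0,0]]' >/dev/null
python3 -m jog '[[0,0,4,0,0,0],[0,0,0,0,0,0]]' >/dev/null
python3 go.py .539 -.467 .003 -8
python3 - <<'E'
from h import *
p,d=eyes.grab_frame("side"); q=ray("side",(0,0),0)
K,R,t=cal("side"); c=K@(R@np.array([.539,-.467,.03])+t); u,v=(c[:2]/c[2]).astype(int)
cv2.imwrite("pics/g1.png",cv2.resize(p[v-75:v+45,u-80:u+80,::-1],None,fx=4,fy=4,interpolation=cv2.INTER_CUBIC))
E
```

```text
t 1.93 pos [ 0.5281 -0.4649  0.0977] yaw -8.2 j1 -0.72 j6 0.99 w 0.0849 gf 0.0 F [-1.3  1.  -1.9]
 turn now [-0.012 -0.008 -0.004]  shift cm in present axes [-0.12  1.22  9.46]  shift cm at target yaw [-0.06  1.11  9.47]
```

View pics/g1.png

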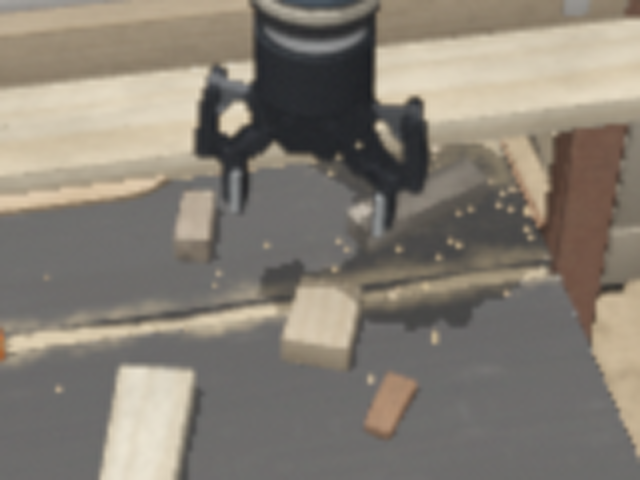

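The side view shows the open fingers at (235,190) and (385,210) straddling the stout blank at (322,325). I'll descend and grip.

```bash

python3 -m jog '[[-0.1,1.2,2.5,0,0,0],[0,0,3,0,0,0],[0,0,2.5,0,0,0],[0,0,1.3,0,0,0],[0,0,0,0,0,0]]' >/dev/null
python3 go.py .539 -.467 .001 -8
python3 -m jog '[[0,0,0.5,0,0,0],[0,0,0,0,0,0],[0,0,0,0,0,0],[0,0,0,0,0,0],[0,0,0,0,0,0]]' 3.5 40 | tail -3
python3 -m jog '[[0,0,0,0,0,0],[0,0,0,0,0,0],[0,0,0,0,0,0]]' | tail -3
python3 go.py .539 -.467 .001 -8
```

```text
t 2.40 pos [ 0.5422 -0.4715  0.0138] yaw -8.2 j1 -0.72 j6 1.00 w 0.0853 gf 0.0 F [-0.7  0.3  1.3]
 turn now [-0.002 -0.001 -0.004]  shift cm in present axes [ 0.4  -0.38  1.28]  shift cm at target yaw [ 0.4  -0.38  1.28]
contact_force: [-0.2, 0.4, 6.9]
grip_width: 0.0442
grip_force: 41.7
contact_force: [-0.8, -0.6, 7.1]
grip_width: 0.0438
grip_force: 41.7
t 3.07 pos [ 0.5437 -0.4723  0.0115] yaw -8.1 j1 -0.72 j6 1.00 w 0.0438 gf 41.7 F [-0.8 -0.6  7.1]
 turn now [ 0.003  0.002 -0.002]  shift cm in present axes [ 0.46 -0.55  1.05]  shift cm at target yaw [ 0.46 -0.54  1.05]
```

```bash

python3 -m jog '[[0,0,-1,0,0,0],[0,0,-3,0,0,0],[0,0,-4,0,0,0],[0,0,-4,0,0,0],[0,0,-4,0,0,0]]' >/dev/null
python3 -m jog '[[0,0,-4,0,0,0],[0,0,-2,0,0,0],[0,0,0,0,0,0],[0,0,0,0,0,0]]' | tail -3
python3 go.py .362 .303 .22 119.5
python3 - <<'E'
from h import *
p,d=eyes.grab_frame("side"); np.savez("s1.npz",p=p,d=d)
K,R,t=cal("side"); c=K@(R@np.array(telemetry.get_state()["position"])+t); u,v=(c[:2]/c[2]).astype(int);print(u,v)
cv2.imwrite("pics/g2.png",cv2.resize(p[v-60:v+40,u-65:u+65,::-1],None,fx=5,fy=5,interpolation=cv2.INTER_CUBIC))
E
```

```text
contact_force: [-0.3, -1.1, -1.5]
grip_width: 0.0439
grip_force: 41.0
t 3.82 pos [ 0.5434 -0.4718  0.2318] yaw -8.1 j1 -0.72 j6 1.00 w 0.0439 gf 41.0 F [-0.3 -1.1 -1.5]
 turn now [-0.     0.005 -2.227]  shift cm in present axes [ 74.16 -28.86   0.93]  shift cm at target yaw [-22.37  76.37   1.18]
285 231
```

View pics/g2.png

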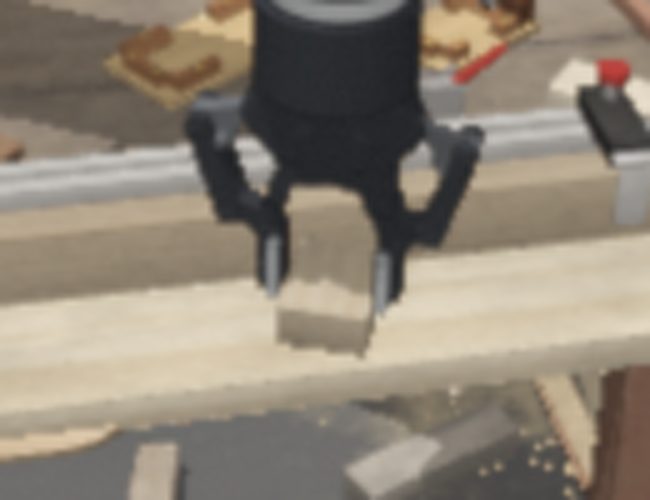

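The side view shows the blank held level, low in the fingers, at about (325,310) in the crop. I'll get its offset in the grip from the depth, then cross over.

```bash
cat > held.py <<'E'
import sys; from h import *
def held(f):
    s=telemetry.get_state(); p=np.array(s["position"]); R=Ro.from_quat(s["orientation"]).as_matrix()
    d=eyes.grab_frame("side")[1]; np.save(f,d); W=cloud("side",d); L=(W-p)@R*1000
    m=(np.abs(L[...,0])<80)&(np.abs(L[...,1])<float(sys.argv[1]))&(L[...,2]>-16)&(L[...,2]<40)&(d>0); P=L[m]
    print(m.sum(),"tool-frame mm pct 2,10,50,90,98:\n",np.percentile(P,[2,10,50,90,98],axis=0).round(1))
held("held.npy")
E
python3 held.py 18
python3 -m jog '[[0,0,0,0,0,-0.12],[0,0,0,0,0,-0.12],[0,0,0,0,0,-0.12],[0,0,0,0,0,-0.12],[0,0,0,0,0,-0.12]]' >/dev/null
python3 -m jog '[[0,0,0,0,0,-0.12],[0,0,0,0,0,-0.12],[0,0,0,0,0,-0.12],[0,0,0,0,0,-0.12],[0,0,0,0,0,-0.12]]' >/dev/null
python3 -m jog '[[0,0,0,0,0,-0.12],[0,0,0,0,0,-0.12],[0,0,0,0,0,-0.12],[0,0,0,0,0,-0.12],[0,0,0,0,0,-0.12]]' >/dev/null
python3 -m jog '[[0,0,0,0,0,-0.12],[0,0,0,0,0,-0.12],[0,0,0,0,0,-0.12],[0,0,0,0,0,-0.07],[0,0,0,0,0,0]]' >/dev/null
python3 go.py .362 .303 .22 119.5
```

```text
333 tool-frame mm pct 2,10,50,90,98:
 [[-26.2 -17.3 -12.8]
 [-25.  -14.4 -11.9]
 [-11.3  -0.3 -10.4]
 [ 23.1  14.2   5.2]
 [ 30.6  16.8  10.4]]
t 5.58 pos [ 0.5423 -0.4709  0.2273] yaw 119.9 j1 -0.72 j6 -1.24 w 0.0441 gf 40.9 F [-0.9  0.2 -0.6]
 turn now [ 0.003 -0.001  0.006]  shift cm in present axes [-22.91  76.08   0.94]  shift cm at target yaw [-22.42  76.23   0.73]
```

```bash

for i in 1 2 3; do python3 -m jog '[[-1.2,3.99,0,0,0,0],[-1.2,3.99,0,0,0,0],[-1.2,3.99,0,0,0,0],[-1.2,3.99,0,0,0,0],[-1.2,3.99,0,0,0,0]]' >/dev/null; done
python3 -m jog '[[-1.2,3.99,0,0,0,0],[-1.2,3.99,0,0,0,0],[-1.2,3.99,0,0,0,0],[-1.2,3.99,0,0,0,0],[0,0,0,0,0,0]]' >/dev/null
python3 -m jog '[[0,0,3,0,0,0],[0,0,4,0,0,0],[0,0,4,0,0,0],[0,0,0,0,0,0],[0,0,0,0,0,0]]' >/dev/null
python3 go.py .365 .3047 .0205 119.5
```

```text
t 7.67 pos [0.3638 0.2988 0.118 ] yaw 119.6 j1 0.69 j6 0.17 w 0.0441 gf 41.2 F [-0.8 -0.2  0.8]
 turn now [-0.001 -0.005  0.002]  shift cm in present axes [-0.45  0.46  9.75]  shift cm at target yaw [-0.39  0.45  9.75]
```

```bash

python3 -m jog '[[-0.4,0.45,2.5,0,0,0],[0,0,2.5,0,0,0],[0,0,0.5,0,0,0],[0,0,0,0,0,0],[0,0,0,0,0,0]]' >/dev/null
python3 go.py .365 .3047 .0205 119.5
python3 -m jog '[[0,0,1.6,0,0,0],[0,0,1.4,0,0,0],[0,0,1,0,0,0],[0,0,0,0,0,0]]' >/dev/null
python3 go.py .365 .3047 .0205 119.5
```

```text
t 8.08 pos [0.3676 0.3066 0.0661] yaw 119.7 j1 0.70 j6 0.18 w 0.0443 gf 41.3 F [ 0.3  0.4 -0.4]
 turn now [0.    0.002 0.003]  shift cm in present axes [ 0.32 -0.04  4.56]  shift cm at target yaw [ 0.31 -0.04  4.56]
t 8.42 pos [0.3669 0.3061 0.0246] yaw 119.7 j1 0.70 j6 0.18 w 0.0436 gf 41.3 F [-0.5 -0.1 -0.8]
 turn now [0.    0.    0.003]  shift cm in present axes [ 0.23 -0.02  0.41]  shift cm at target yaw [ 0.23 -0.02  0.41]
```

```bash

python3 -m jog '[[0.2,0,0.2,0,0,0],[0,0,0.2,0,0,0],[0,0,0,0,0,0],[0,0,0,0,0,0]]' >/dev/null
python3 go.py .365 .3047 .0205 119.5
python3 -m jog '[[0,0,0,0,0,0],[0,0,0,0,0,0],[0,0,0,0,0,0],[0,0,0,0,0,0]]' 6.5 >/dev/null
python3 go.py .365 .3047 .0205 119.5
python3 -m jog '[[0,0,-2,0,0,0],[0,0,-4,0,0,0],[0,0,-4,0,0,0],[0,0,-4,0,0,0],[0,0,-4,0,0,0]]' 8.5 >/dev/null
python3 -m jog '[[-2,-4,0,0,0,0],[-2,-4,0,0,0,0],[-2,-4,0,0,0,0]]' >/dev/null
python3 go.py .473 -.010 .2 7
python3 - <<'E'
from h import *
p,d=eyes.grab_frame("top"); np.savez("top1.npz",p=p,d=d)
cv2.imwrite("pics/t1.png",cv2.resize(p[120:290,120:300,::-1],None,fx=3.4,fy=3.4,interpolation=cv2.INTER_CUBIC))
E
```

```text
t 8.75 pos [0.3653 0.3053 0.021 ] yaw 119.7 j1 0.70 j6 0.18 w 0.0441 gf 41.3 F [-0.2 -0.7 -0.6]
 turn now [0.    0.001 0.003]  shift cm in present axes [ 0.06 -0.04  0.05]  shift cm at target yaw [ 0.06 -0.04  0.05]
t 9.08 pos [0.365  0.3051 0.0203] yaw 119.7 j1 0.70 j6 0.18 w 0.0649 gf 0.0 F [-0.4 -0.6  0.2]
 turn now [0.    0.    0.003]  shift cm in present axes [ 0.02 -0.03 -0.02]  shift cm at target yaw [ 0.02 -0.03 -0.02]
t 9.75 pos [0.4701 0.2353 0.2015] yaw 119.8 j1 0.46 j6 -0.06 w 0.0849 gf 0.0 F [0.2 1.2 0.5]
 turn now [0.003 0.002 1.969]  shift cm in present axes [ 11.95 -21.43   0.12]  shift cm at target yaw [-24.38  -2.7    0.15]
```

View pics/t1.png

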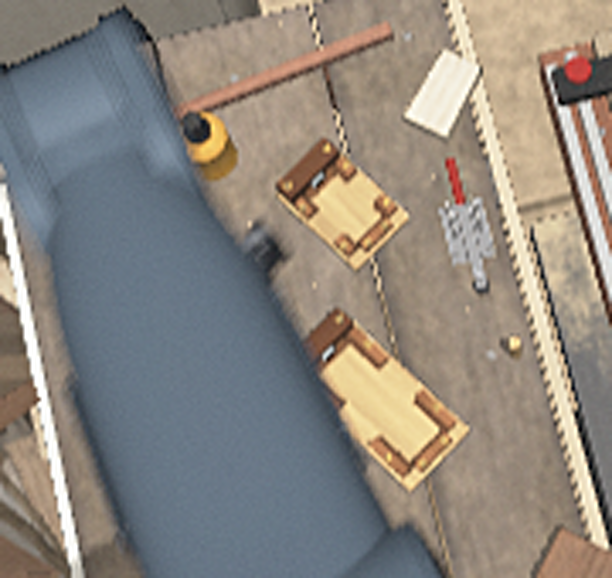

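```bash

for i in 1 2 3; do python3 -m jog '[[0,0,0,0,0,0.123],[0,0,0,0,0,0.123],[0,0,0,0,0,0.123],[0,0,0,0,0,0.123],[0,0,0,0,0,0.123]]' 4 30 >/dev/null; done
python3 -m jog '[[0,0,0,0,0,0.124],[0,0,0,0,0,0],[0,0,0,0,0,0]]' >/dev/null
python3 go.py .473 -.009 .12 7
python3 -m jog '[[-4,-0.4,0,0,0,0],[-4,-0.4,0,0,0,0],[-4,-0.4,0,0,0,0],[-4,-0.4,0,0,0,0],[-4,-0.4,0,0,0,0]]' >/dev/null
python3 -m jog '[[-4,-0.4,0,0,0,0],[0,0,3,0,0,0],[0,0,3,0,0,0],[0,0,2,0,0,0],[0,0,0,0,0,0]]' >/dev/null
python3 -m jog '[[0,0,0,0,0,0],[0,0,0,0,0,0]]' >/dev/null
python3 go.py .473 -.009 .12 7
```

```text
t 11.30 pos [0.4688 0.2355 0.2   ] yaw 7.1 j1 0.47 j6 1.91 w 0.0404 gf 0.0 F [-0.2 -0.   0.8]
 turn now [-0.     0.     0.002]  shift cm in present axes [-24.32  -2.6    8.01]  shift cm at target yaw [-24.32  -2.56   8.  ]
t 12.30 pos [ 0.4745 -0.0054  0.1213] yaw 7.0 j1 -0.01 j6 1.44 w 0.0402 gf 0.0 F [-0.7 -0.4  0.6]
 turn now [ 0.001  0.    -0.   ]  shift cm in present axes [-0.34 -0.19  0.13]  shift cm at target yaw [-0.34 -0.19  0.13]
```

```bash

python3 -m jog '[[-0.3,-0.2,1,0,0,0],[0,0,1,0,0,0],[0,0,0,0,0,0],[0,0,0,0,0,0]]' >/dev/null
python3 go.py .473 -.009 .02 7
python3 - <<'E'
from h import *
p,d=eyes.grab_frame("side")
K,R,t=cal("side"); c=K@(R@np.array([.473,-.009,.06])+t); u,v=(c[:2]/c[2]).astype(int);print(u,v)
cv2.imwrite("pics/g3.png",cv2.resize(p[v-40:v+40,u-50:u+50,::-1],None,fx=6,fy=6,interpolation=cv2.INTER_CUBIC))
E
```

```text
t 12.63 pos [ 0.4728 -0.0085  0.1013] yaw 6.9 j1 -0.02 j6 1.43 w 0.0400 gf 0.0 F [-0.3  0.5  0.1]
 turn now [ 0.001  0.    -0.001]  shift cm in present axes [-0.05  0.01  8.13]  shift cm at target yaw [-0.05  0.02  8.13]
271 186
```

View pics/g3.png

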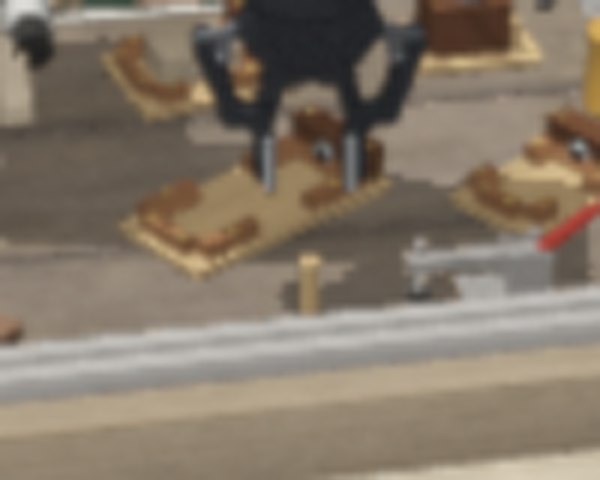

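The side view shows the finger tips at (268,185) and (352,185), centred over the dowel at (310,280). I'll descend.

```bash

python3 -m jog '[[0,0,2,0,0,0],[0,0,2,0,0,0],[0,0,2,0,0,0],[0,0,1.5,0,0,0],[0,0,0.5,0,0,0]]' >/dev/null
python3 -m jog '[[0,0,0,0,0,0],[0,0,0,0,0,0]]' >/dev/null
python3 go.py .473 -.009 .02 7
python3 -m jog '[[0,0,0,0,0,0],[0,0,0,0,0,0],[0,0,0,0,0,0],[0,0,0,0,0,0],[0,0,0,0,0,0]]' 0.5 30 >/dev/null
python3 -m jog '[[0,0,0,0,0,0],[0,0,0,0,0,0],[0,0,0,0,0,0]]' >/dev/null
python3 go.py .473 -.009 .02 7
python3 -m jog '[[0,0,-1,0,0,0],[0,0,-3,0,0,0],[0,0,-4,0,0,0],[0,0,-4,0,0,0],[0,0,-4,0,0,0]]' >/dev/null
python3 -m jog '[[0,0,-2,0,0,0],[0,0,0,0,0,0],[0,0,0,0,0,0]]' >/dev/null
python3 go.py .557 .368 .2
```

```text
t 13.27 pos [ 0.4728 -0.0087  0.021 ] yaw 6.9 j1 -0.02 j6 1.43 w 0.0399 gf 0.0 F [ 1.   0.7 -0.2]
 turn now [ 0.001  0.    -0.002]  shift cm in present axes [-0.03  0.01  0.1 ]  shift cm at target yaw [-0.03  0.01  0.1 ]
t 13.93 pos [ 0.473  -0.0088  0.0212] yaw 6.9 j1 -0.02 j6 1.43 w 0.0113 gf 29.4 F [-1.1 -0.3  7. ]
 turn now [ 0.002  0.    -0.002]  shift cm in present axes [-0.02 -0.    0.12]  shift cm at target yaw [-0.02 -0.    0.12]
t 14.60 pos [ 0.4728 -0.0088  0.2015] yaw 6.9 j1 -0.02 j6 1.43 w 0.0106 gf 29.3 F [-0.4 -0.5 -0.9]
 turn now [ 0.003  0.    -0.   ]  shift cm in present axes [36.4  12.87  0.18]  shift cm at target yaw [36.4  12.87  0.15]
```

```bash

for i in 1 2; do python3 -m jog '[[3.64,1.29,0,0,0,0],[3.64,1.29,0,0,0,0],[3.64,1.29,0,0,0,0],[3.64,1.29,0,0,0,0],[3.64,1.29,0,0,0,0]]' >/dev/null; done
python3 -m jog '[[0,0,0,0,0,0],[0,0,0,0,0,0],[0,0,0,0,0,0],[0,0,0,0,0,0]]' >/dev/null
python3 go.py .557 .368 .12
python3 - <<'E'
from h import *
p,d=eyes.grab_frame("side")
K,R,t=cal("side"); c=K@(R@np.array([.557,.368,.12])+t); u,v=(c[:2]/c[2]).astype(int);print(u,v)
cv2.imwrite("pics/g4.png",cv2.resize(p[v-40:v+40,u-50:u+50,::-1],None,fx=6,fy=6,interpolation=cv2.INTER_CUBIC))
E
```

```text
t 15.77 pos [0.5562 0.3669 0.1994] yaw 6.8 j1 0.58 j6 2.03 w 0.0106 gf 29.4 F [-0.3  0.4  0.5]
 turn now [-0.002  0.001  0.   ]  shift cm in present axes [0.11 0.1  7.94]  shift cm at target yaw [0.1  0.09 7.94]
298 128
```

View pics/g4.png

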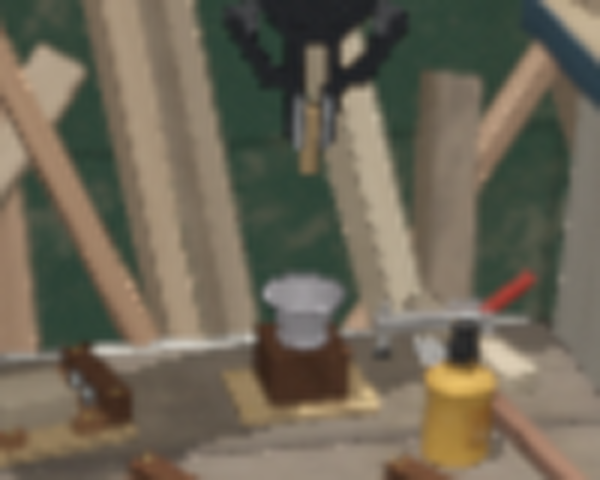

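The side view shows the dowel in the grip, its foot at (309,170), above the funnel mouth at (304,290). I'll lower it.

```bash

python3 -m jog '[[0.1,0,2.5,0,0,0],[0,0,3,0,0,0],[0,0,2,0,0,0],[0,0,0,0,0,0],[0,0,0,0,0,0]]' >/dev/null
python3 -m jog '[[0,0,1,0,0,0],[0,0,1,0,0,0],[0,0,0.7,0,0,0],[0,0,0,0,0,0],[0,0,0,0,0,0]]' >/dev/null
python3 go.py .557 .368 .096
python3 -m jog '[[0,0,0,0,0,0],[0,0,0,0,0,0],[0,0,0,0,0,0],[0,0,0,0,0,0]]' 3.5 >/dev/null
python3 -m jog '[[0,0,-2,0,0,0],[0,0,-3,0,0,0],[0,0,-4,0,0,0],[0,0,-2,0,0,0],[0,0,0,0,0,0]]' >/dev/null
python3 go.py .441 -.382 .2 0
```

```text
t 16.65 pos [0.5563 0.3689 0.0979] yaw 6.9 j1 0.59 j6 2.04 w 0.0109 gf 29.4 F [ 0.2  0.9 -0. ]
 turn now [-0.001  0.     0.   ]  shift cm in present axes [-0.1   0.06  0.19]  shift cm at target yaw [-0.1   0.06  0.19]
t 17.40 pos [0.5583 0.3702 0.2142] yaw 6.9 j1 0.59 j6 2.04 w 0.0347 gf 0.0 F [0.9 0.5 0.3]
 turn now [ 0.007 -0.004  0.12 ]  shift cm in present axes [-73.28 -20.67   0.97]  shift cm at target yaw [-75.22 -11.73   1.42]
```

```bash

python3 -m jog '[[0,0,0,0,0,0.12],[-3.96,-0.62,0,0,0,0],[-3.96,-0.62,0,0,0,0],[-3.96,-0.62,0,0,0,0],[-3.96,-0.62,0,0,0,0]]' 6.5 40 >/dev/null; 
for i in 1 2 3; do python3 -m jog '[[-3.96,-0.62,0,0,0,0],[-3.96,-0.62,0,0,0,0],[-3.96,-0.62,0,0,0,0],[-3.96,-0.62,0,0,0,0],[-3.96,-0.62,0,0,0,0]]' >/dev/null; done
python3 -m jog '[[0,0,2,0,0,0],[0,0,3.5,0,0,0],[0,0,3.5,0,0,0],[0,0,2,0,0,0],[0,0,0,0,0,0]]' >/dev/null
python3 -m jog '[[0,0,0,0,0,0],[0,0,0,0,0,0]]' >/dev/null
python3 go.py .441 -.382 .008 0
python3 - <<'E'
from h import *
p,d=eyes.grab_frame("top"); W=cloud("top",d); np.savez("top2.npz",p=p,d=d)
for nm,c,z in[("stout",(.362,.303),.027),("well",(.557,.368),.05)]:
    m=(np.hypot(W[...,0]-c[0],W[...,1]-c[1])<.05)&(W[...,2]>z)&(W[...,2]<z+.013); print(nm,m.sum(),np.median(W[m],axis=0).round(3))
a=p[230:280,140:200]; b=p[170:220,125:185]
cv2.imwrite("pics/t2.png",cv2.resize(np.hstack([a,b])[:,:,::-1],None,fx=6,fy=6,interpolation=cv2.INTER_CUBIC))
E
```

```text
t 19.65 pos [ 0.4394 -0.3839  0.0995] yaw 0.0 j1 -0.72 j6 0.85 w 0.0649 gf 0.0 F [-1.1 -0.  -0.4]
 turn now [0.001 0.001 0.   ]  shift cm in present axes [0.2  0.15 9.15]  shift cm at target yaw [0.19 0.16 9.15]
stout 287 [0.366 0.306 0.034]
well 138 [0.55  0.364 0.055]
```

View pics/t2.png

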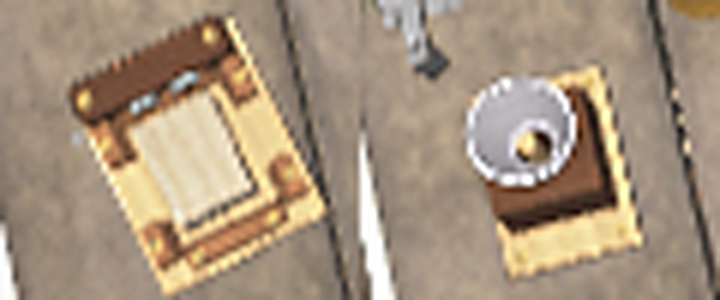

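The stout blank lies in its nest at (195,160) with its top at 34 mm. The dowel's top shows in the well at (533,148). Next is the small blank.

```bash

python3 -m jog '[[0.2,0.15,2.5,0,0,0],[0,0,3,0,0,0],[0,0,2.5,0,0,0],[0,0,1,0,0,0],[0,0,0,0,0,0]]' >/dev/null
python3 -m jog '[[0,0,0,0,0,0],[0,0,0,0,0,0]]' >/dev/null
python3 go.py .441 -.382 .008 0
python3 -m jog '[[0,0,0,0,0,0],[0,0,0,0,0,0],[0,0,0,0,0,0],[0,0,0,0,0,0],[0,0,0,0,0,0]]' 1.5 40 >/dev/null
python3 -m jog '[[0,0,0,0,0,0],[0,0,0,0,0,0],[0,0,0,0,0,0]]' >/dev/null
python3 go.py .441 -.382 .008 0
python3 -m jog '[[0,0,-1,0,0,0],[0,0,-3,0,0,0],[0,0,-4,0,0,0],[0,0,-4,0,0,0],[0,0,-4,0,0,0]]' >/dev/null
python3 -m jog '[[0,0,-4,0,0,0],[0,0,-1,0,0,0],[0,0,0,0,0,0],[0,0,0,0,0,0]]' >/dev/null
python3 held.py 10
python3 go.py .616 .158 .2 -43.5
python3 - <<'E'
from h import *
d=np.load("top2.npz"); p=d["p"]; W=cloud("top",d["d"])
m=(np.hypot(W[...,0]-.362,W[...,1]-.303)<.045)&(W[...,2]>.028)&(W[...,2]<.045)
n,l,st,_=cv2.connectedComponentsWithStats(m.astype(np.uint8),connectivity=4)
for i in range(1,n):
    if st[i,4]>30: print(st[i,4],rect(ray("top",np.argwhere(l==i)[:,::-1],.033)))
E
```

```text
t 20.28 pos [ 0.4413 -0.3823  0.0101] yaw 0.0 j1 -0.71 j6 0.86 w 0.0647 gf 0.0 F [-0.1 -0.5  0.3]
 turn now [0.002 0.002 0.   ]  shift cm in present axes [ 0.03 -0.03  0.21]  shift cm at target yaw [ 0.03 -0.03  0.21]
t 20.95 pos [ 0.4407 -0.3818  0.0091] yaw -0.0 j1 -0.71 j6 0.86 w 0.0241 gf 39.9 F [ 0.2 -0.2  5.5]
 turn now [ 0.001  0.001 -0.   ]  shift cm in present axes [-0.02  0.03  0.11]  shift cm at target yaw [-0.02  0.03  0.11]
138 tool-frame mm pct 2,10,50,90,98:
 [[-26.9  -9.6 -14.9]
 [-25.3  -8.9 -14.3]
 [-19.4  -0.5 -12.2]
 [ 13.1   7.7   5.1]
 [ 21.    9.1   8.9]]
t 21.75 pos [ 0.4398 -0.381   0.2174] yaw -0.0 j1 -0.71 j6 0.86 w 0.0242 gf 39.3 F [ 0.9  0.5 -0.9]
 turn now [-0.001 -0.     0.759]  shift cm in present axes [53.9  17.62  1.76]  shift cm at target yaw [ 51.23 -24.32   1.74]
244 [361.5 303.1  59.3  44.2  29. ]
```

```bash

python3 -m jog '[[0,0,0,0,0,0.108],[0,0,0,0,0,0.108],[0,0,0,0,0,0.108],[0,0,0,0,0,0.108],[0,0,0,0,0,0.108]]' >/dev/null
python3 -m jog '[[0,0,0,0,0,0.108],[0,0,0,0,0,0.11],[0,0,0,0,0,0]]' >/dev/null
for i in 1 2 3; do python3 -m jog '[[3.41,-1.62,0,0,0,0],[3.41,-1.62,0,0,0,0],[3.41,-1.62,0,0,0,0],[3.41,-1.62,0,0,0,0],[3.41,-1.62,0,0,0,0]]' >/dev/null; done
python3 -m jog '[[0,0,3,0,0,0],[0,0,4,0,0,0],[0,0,4,0,0,0],[0,0,0,0,0,0],[0,0,0,0,0,0]]' >/dev/null
python3 -m jog '[[0,0,0,0,0,0],[0,0,0,0,0,0]]' >/dev/null
python3 go.py .616 .158 .018 -43.5
```

```text
t 24.25 pos [0.6169 0.1573 0.1108] yaw -43.4 j1 0.25 j6 2.58 w 0.0240 gf 39.4 F [-0.3  0.5 -0.1]
 turn now [ 0.002 -0.003  0.002]  shift cm in present axes [-0.04 -0.13  9.28]  shift cm at target yaw [-0.01 -0.12  9.28]
```

```bash

python3 -m jog '[[0,-0.1,2.5,0,0,0],[0,0,2.5,0,0,0],[0,0,1.5,0,0,0],[0,0,0,0,0,0],[0,0,0,0,0,0]]' >/dev/null
python3 -m jog '[[0,0,1,0,0,0],[0,0,0.7,0,0,0],[0,0,0,0,0,0],[0,0,0,0,0,0]]' >/dev/null
python3 go.py .616 .158 .018 -43.5
```

```text
t 25.00 pos [0.6146 0.1578 0.0262] yaw -43.4 j1 0.25 j6 2.58 w 0.0239 gf 39.5 F [ 0.4 -0.6 -0. ]
 turn now [-0.     0.     0.001]  shift cm in present axes [0.11 0.09 0.82]  shift cm at target yaw [0.11 0.09 0.82]
```

```bash

python3 -m jog '[[0.1,0.1,0.5,0,0,0],[0,0,0.3,0,0,0],[0,0,0,0,0,0],[0,0,0,0,0,0]]' >/dev/null
python3 go.py .616 .158 .018 -43.5
python3 -m jog '[[0,0,0,0,0,0],[0,0,0,0,0,0],[0,0,0,0,0,0],[0,0,0,0,0,0]]' 4.5 >/dev/null
python3 -m jog '[[0,0,-2,0,0,0],[0,0,-4,0,0,0],[0,0,-4,0,0,0],[0,0,-4,0,0,0],[0,0,-4,0,0,0]]' 6.5 >/dev/null
python3 go.py .602 -.345 .2 -53.5
```

```text
t 25.33 pos [0.6163 0.1579 0.0182] yaw -43.4 j1 0.25 j6 2.58 w 0.0241 gf 39.6 F [0.1 0.3 1.1]
 turn now [ 0.    -0.     0.001]  shift cm in present axes [-0.01 -0.03  0.02]  shift cm at target yaw [-0.01 -0.03  0.02]
t 26.08 pos [0.6156 0.1577 0.2001] yaw -43.4 j1 0.25 j6 2.58 w 0.0652 gf 0.0 F [ 0.9 -0.7 -0.1]
 turn now [-0.     0.     0.176]  shift cm in present axes [-37.45  33.57   0.  ]  shift cm at target yaw [-3.10e+01  3.96e+01  1.00e-02]
```

```bash

python3 -m jog '[[0,0,0,0,0,0.088],[0,0,0,0,0,0.088],[-2.38,3.05,0,0,0,0],[-2.38,3.05,0,0,0,0],[-2.38,3.05,0,0,0,0]]' 6 >/dev/null
for i in 1 2; do python3 -m jog '[[-2.38,3.05,0,0,0,0],[-2.38,3.05,0,0,0,0],[-2.38,3.05,0,0,0,0],[-2.38,3.05,0,0,0,0],[-2.38,3.05,0,0,0,0]]' >/dev/null; done
python3 -m jog '[[0,0,2,0,0,0],[0,0,4,0,0,0],[0,0,4,0,0,0],[0,0,0,0,0,0],[0,0,0,0,0,0]]' >/dev/null
python3 -m jog '[[0,0,0,0,0,0],[0,0,0,0,0,0]]' >/dev/null
python3 go.py .602 -.345 .008 -53.5
python3 - <<'E'
from h import *
p,d=eyes.grab_frame("side")
K,R,t=cal("side"); c=K@(R@np.array([.602,-.345,.05])+t); u,v=(c[:2]/c[2]).astype(int)
cv2.imwrite("pics/g5.png",cv2.resize(p[v-55:v+45,u-65:u+65,::-1],None,fx=5,fy=5,interpolation=cv2.INTER_CUBIC))
p,d=eyes.grab_frame("top"); W=cloud("top",d)
m=(np.hypot(W[...,0]-.616,W[...,1]-.158)<.04)&(W[...,2]>.028)&(W[...,2]<.045)
n,l,st,_=cv2.connectedComponentsWithStats(m.astype(np.uint8),connectivity=4)
for i in range(1,n):
    if st[i,4]>20: print(st[i,4],rect(ray("top",np.argwhere(l==i)[:,::-1],.033)))
E
```

```text
t 27.92 pos [ 0.6047 -0.3455  0.1013] yaw -53.5 j1 -0.52 j6 1.99 w 0.0603 gf 0.0 F [ 0.4 -0.2  0.6]
 turn now [ 0.004 -0.002  0.   ]  shift cm in present axes [-0.2  -0.24  9.33]  shift cm at target yaw [-0.19 -0.2   9.33]
101 [615.9 157.7  50.3  25.7  47.6]
```

View pics/g5.png

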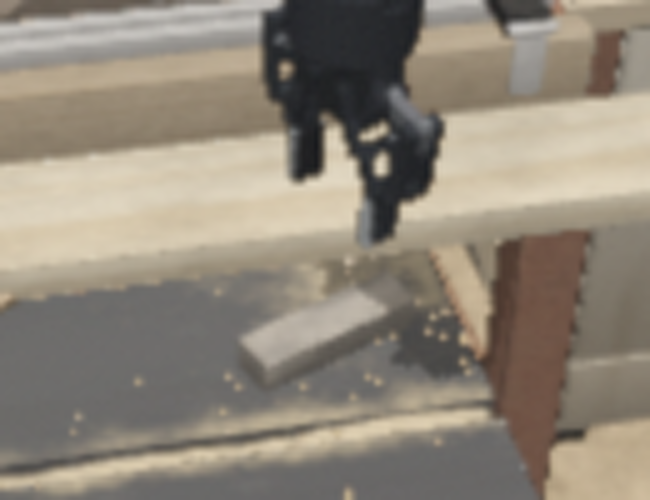

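The small blank sits at (.616,.158), 47.6°. The side view shows the fingers aligned over the long blank at about (320,330). I'll descend.

```bash

python3 -m jog '[[-0.2,-0.2,2.5,0,0,0],[0,0,3,0,0,0],[0,0,2.5,0,0,0],[0,0,1.2,0,0,0],[0,0,0,0,0,0]]' >/dev/null
python3 -m jog '[[0,0,0,0,0,0],[0,0,0,0,0,0]]' >/dev/null
python3 go.py .602 -.345 .008 -53.5
python3 -m jog '[[0,0,0,0,0,0],[0,0,0,0,0,0],[0,0,0,0,0,0],[0,0,0,0,0,0],[0,0,0,0,0,0]]' 2 40 >/dev/null
python3 -m jog '[[0,0,0,0,0,0],[0,0,0,0,0,0],[0,0,0,0,0,0]]' >/dev/null
python3 go.py .602 -.345 .008 -53.5
python3 -m jog '[[0,0,-1,0,0,0],[0,0,-3,0,0,0],[0,0,-4,0,0,0],[0,0,-4,0,0,0],[0,0,-4,0,0,0]]' >/dev/null
python3 -m jog '[[0,0,-4,0,0,0],[0,0,-1,0,0,0],[0,0,0,0,0,0],[0,0,0,0,0,0]]' >/dev/null
python3 held.py 12
python3 go.py .4236 .1209 .2 -44
```

```text
t 28.60 pos [ 0.6015 -0.3451  0.0082] yaw -53.5 j1 -0.52 j6 1.98 w 0.0603 gf 0.0 F [ 1.  -0.8  0.3]
 turn now [ 0.003 -0.001 -0.   ]  shift cm in present axes [0.04 0.02 0.02]  shift cm at target yaw [0.04 0.02 0.02]
t 29.27 pos [ 0.6011 -0.345   0.0077] yaw -53.5 j1 -0.52 j6 1.98 w 0.0296 gf 40.8 F [-0.3  0.4  6.9]
 turn now [ 0.002 -0.001 -0.   ]  shift cm in present axes [ 0.07  0.05 -0.03]  shift cm at target yaw [ 0.07  0.05 -0.03]
152 tool-frame mm pct 2,10,50,90,98:
 [[-54.6 -11.2 -14.5]
 [-53.5  -9.1 -13.7]
 [-33.    0.7 -12.1]
 [  4.2   9.5  -0.6]
 [ 50.5  11.6   6.6]]
t 30.07 pos [ 0.5999 -0.3443  0.2154] yaw -53.5 j1 -0.52 j6 1.98 w 0.0298 gf 40.0 F [-0.5  0.7 -2.3]
 turn now [-0.001  0.    -0.166]  shift cm in present axes [ 13.49 -47.88   1.58]  shift cm at target yaw [ 21.22 -45.     1.54]
```

```bash

python3 -m jog '[[0,0,0,0,0,-0.083],[0,0,0,0,0,-0.083],[1.63,-3.46,0,0,0,0],[1.63,-3.46,0,0,0,0],[1.63,-3.46,0,0,0,0]]' >/dev/null
for i in 1 2; do python3 -m jog '[[1.63,-3.46,0,0,0,0],[1.63,-3.46,0,0,0,0],[1.63,-3.46,0,0,0,0],[1.63,-3.46,0,0,0,0],[1.63,-3.46,0,0,0,0]]' >/dev/null; done
python3 -m jog '[[0,0,3,0,0,0],[0,0,4,0,0,0],[0,0,4,0,0,0],[0,0,0,0,0,0],[0,0,0,0,0,0]]' >/dev/null
python3 -m jog '[[0,0,0,0,0,0],[0,0,0,0,0,0]]' >/dev/null
python3 go.py .4236 .1209 .0167 -44
```

```text
t 31.90 pos [0.4253 0.1206 0.108 ] yaw -44.0 j1 0.28 j6 2.62 w 0.0299 gf 40.0 F [-0.   0.3 -0.4]
 turn now [ 0.001 -0.002 -0.001]  shift cm in present axes [-0.12 -0.16  9.13]  shift cm at target yaw [-0.1  -0.15  9.13]
```

```bash

python3 -m jog '[[-0.15,-0.15,2.5,0,0,0],[0,0,2.5,0,0,0],[0,0,1.5,0,0,0],[0,0,0,0,0,0],[0,0,0,0,0,0]]' >/dev/null
python3 -m jog '[[0,0,1,0,0,0],[0,0,0.7,0,0,0],[0,0,0,0,0,0],[0,0,0,0,0,0]]' >/dev/null
python3 go.py .4236 .1209 .0167 -44
```

```text
t 32.65 pos [0.4223 0.1204 0.0249] yaw -44.0 j1 0.28 j6 2.62 w 0.0298 gf 40.1 F [-0.6  0.  -1. ]
 turn now [ 0.    -0.001 -0.   ]  shift cm in present axes [0.12 0.06 0.82]  shift cm at target yaw [0.12 0.06 0.82]
```

Next I lower it, release, retreat clear, and check all the placings from above.

```bash

python3 -m jog '[[0.05,0.05,0.5,0,0,0],[0,0,0.3,0,0,0],[0,0,0,0,0,0],[0,0,0,0,0,0]]' >/dev/null
python3 go.py .4236 .1209 .0167 -44
python3 -m jog '[[0,0,0,0,0,0],[0,0,0,0,0,0],[0,0,0,0,0,0],[0,0,0,0,0,0]]' 5 >/dev/null
python3 -m jog '[[0,0,-2,0,0,0],[0,0,-4,0,0,0],[0,0,-4,0,0,0],[0,0,-4,0,0,0],[0,0,-4,0,0,0]]' 6.5 >/dev/null
for i in 1 2; do python3 -m jog '[[-3,2.7,0,0,0,0],[-3,2.7,0,0,0,0],[-3,2.7,0,0,0,0],[-3,2.7,0,0,0,0],[-3,2.7,0,0,0,0]]' >/dev/null; done
python3 -m jog '[[0,0,0,0,0,0],[0,0,0,0,0,0],[0,0,0,0,0,0]]' | head -2
python3 - <<'E'
from h import *
p,d=eyes.grab_frame("top"); W=cloud("top",d)
for nm,c,r,h in [("long",(.4236,.1209),.06,.031),("stout",(.362,.303),.045,.033),("small",(.616,.158),.04,.033)]:
    m=(np.hypot(W[...,0]-c[0],W[...,1]-c[1])<r)&(W[...,2]>.026)&(W[...,2]<.045)
    n,l,st,_=cv2.connectedComponentsWithStats(m.astype(np.uint8),connectivity=4)
    for i in range(1,n):
        if st[i,4]>40: print(nm,st[i,4],rect(ray("top",np.argwhere(l==i)[:,::-1],h)),np.median(W[l==i][:,2]).round(3))
cv2.imwrite("pics/t3.png",cv2.resize(p[115:290,110:300,::-1],None,fx=3.4,fy=3.4,interpolation=cv2.INTER_CUBIC))
E
```

```text
t 32.98 pos [0.4231 0.1205 0.0164] yaw -44.0 j1 0.28 j6 2.62 w 0.0295 gf 40.6 F [0.4 0.7 2.3]
 turn now [ 0.    -0.001 -0.   ]  shift cm in present axes [ 0.06  0.01 -0.03]  shift cm at target yaw [ 0.06  0.01 -0.03]
clock: 34.82
position: [0.4079, -0.2828, 0.1957]
long 299 [424.4 120.6 110.4  30.   46.8] 0.032
stout 258 [360.7 302.8  61.   44.3  28.7] 0.034
small 110 [615.8 157.7  50.4  25.7  47.6] 0.035
```

View pics/t3.png

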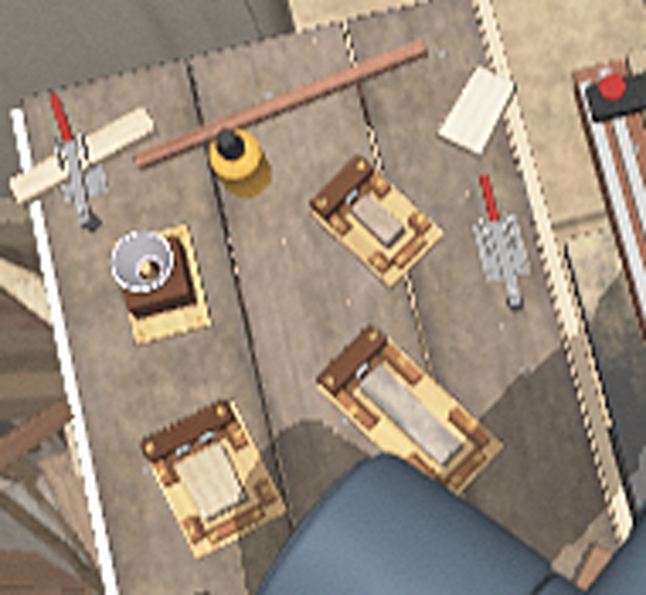

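The long, stout and small blanks lie in their nests at (415,415), (210,480) and (378,215). The dowel is in the well at (148,268), and the bottle and strip haven't moved.

```bash
python3 -c "
from cell import job; print(job.finish_job())"
```

```text
the job is handed in; nothing more can be done
None
```

I handed the job in at about 35 s: the last top view shows all three blanks flat in their own nests, the dowel in the feeder's well, and the glue bottle and strip where they were (no verdict came back).

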